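# Hang the file holder on the screw by its keyhole

### The job

Pick up the small file holder (the steel plate with the wooden block at its top and the keyhole in the middle) and hang it on the screw in the upright board: bring the keyhole's round opening over the screw head until the plate lies against the board, slide it down until the screw sits at the end of the narrow slot, and let go so that it hangs upright by itself. The screw stands a little way off its pencil mark, so feel for it; press gently on board and screw, do not let the holder drop, and leave everything else on the desk where it is.

Things in the scene. Friction and masses are not known exactly. Their poses are not given: they have to be found in the camera images.
- holder: File holder, 0.15 to 0.31 kg: upright dark steel plate 64 wide x 125 high x 4 thick, standing on a lip bent forward at its foot (46 deep, 3 thick), with a pale drilled wooden block at the top of its front and a keyhole below that. Origin: back face of the plate, middle of its lower edge; z up, y across, back looks to +x, lip and block stand out to -x (plate spans x = 0 to -4 mm).
- hole (a point): Centre of the round opening of the holder's keyhole, 15 mm across (12-mm screw head passes), on the plate's back face, 46 mm above the holder's origin. A slot 7.6 mm wide leads straight up from it. Axes as the holder's.
- seat (a point): Where the screw's shank lies when the holder hangs fully home: in the slot, on the plate's back face, 68 mm above the holder's origin, 22 mm above point hole. The slot ends 2.5 mm above it. Axes as the holder's.
- grip (a point): Where to take the holder: inside its wooden block, 13 mm below the top, 112 mm above the holder's origin, 21 mm in front of the plate's back face. Block: 36 wide (along y) x 34 deep x 28 mm high, its top level with the plate's. Axes as the holder's.
- board: Fixed upright plywood board, 220 wide, 150 high, 18 mm thick; its dark foot (16 mm high) lies behind it, 10 mm in front. Two plain dowels 30 mm long, 98 mm to each side, 100 mm up. Origin: on the desk below the middle of its front face, which is the plane x = 0 and looks to -x, away from the robot; y along the face, z up.
- mark (a point): Pencil cross on the board's front face, 120 mm up, mid-width; axes as the board's. The fixed steel screw was driven by eye NEAR it: up to 6 mm to either side (y) and 4 mm above or below. Head 12 mm across, 4 thick; shank 5 mm across, bare for 7 mm between board and head, so the head's front is 11 mm off the board; if it misses the opening, the plate's back stops there.
- stick_cup: square wooden cup of sticks, 60 x 60 x 75 mm with sticks to 100 mm, origin at the centre of its underside; a bystander
- glue: glue bottle, 48 mm across, 120 mm tall, origin at the centre of its underside; a bystander
- matchbox: small upright cardboard box 53 x 36 x 45 mm, origin at the centre of its underside; a bystander
- tape: roll of tape lying flat, 90 mm across, 20 mm high, origin at the centre of its underside; a bystander
- sanding_block: cork sanding block 100 x 60 x 40 mm, origin at the centre of its underside; a bystander
- offcut: plywood offcut 90 x 70 x 12 mm, origin at the centre of its underside; a bystander
- screwdriver: screwdriver 180 mm long lying on the desk; a bystander

How it is judged:
By the outcome, as a careful person would: the job done as asked, in the order asked, and still so for the second after the job is handed in, with the robot touching nothing.
It also fails if it takes over 72 s, if anything falls off the work surface, if the arm or the gripper's body presses on something with over 40 N, if the wrist force passes 120 N, or if a joint passes its speed limit or range.

### The arm

A 6-joint arm with a two-finger parallel gripper is mounted at the origin on the work surface. World frame = base frame: x ahead of the robot, y to its left, z up, the work surface at z = 0. Lengths are in m, angles in rad, forces in N, time in s.
With the tool pointing down it reaches from about 0.4 to 0.925 m from the base axis. Payload 3.4 kg.
Tool frame: the origin (TCP) lies at the very end of the fingers, on their centre line; the grasp point (between the pads) lies env.hold_point_z behind it (env.hold_point_z is the distance from the TCP to the grasp point, in m); z points along the fingers, y is the line along which they close (so a half turn about z gives the same grasp; the last joint's range is limited). The gripper opens to 85 mm and grips with 20 to 120 N. Pads are 22 mm wide; open, the fingers measure 114 mm over their backs; the gripper's body (76 mm by 85 mm) begins 54 mm behind the grasp point. The pads swing forward as they close: fully open they stand 13 mm farther back than shut.
Start: joints at [-1.375, 0.307, 1.506, -0, 1.328, -0.073], TCP at [0.153, -0.554, 0.231] pointing down, gripper open.
Joint ranges: [-3.12, 3.12], [-1.05, 2.28], [0.14, 2.33], [-1.42, 4.57], [0.1, 2.73], [-2.68, 2.68]. Speed limits (rad/s): [2.57, 2.57, 3.14, 3.14, 3.14, 3.14].

### API

Orientations are given as a rotation vector (axis times angle).
In Python, from cell import monitor, vision, finish_job, models, env gives the robot as it stands.
- The arm moves only by the shell command python3 -m crank 'ROWS'. ROWS is JSON, a list of rows, each a list of 3 entries, a list of its own where there are three numbers: the shift along the tool's x, y, z in cm, then the turn, a rotation vector about the tool's x, y, z in rad, then the gripper's target within -1 to 1 (shut at 1, half-way at 0, fully open at -1). In form: [[[tx, ty, tz], [wx, wy, wz], hand], ...]. A call has 1 to 8 rows; each row is the pose to reach, as a shift and turn from the pose commanded when the call began, along the tool's axes at that moment; what a row does not reach only later rows make up. A row lasts 1/8 s, in which the tool goes at most 62.5 mm and 10.7 degrees, less where a joint would pass 70% of its speed; a pose out of reach is approached as far as the arm can. A call with a gripper value outside its range is refused whole. The fingers move at their own pace and stop on an object; the grip force is fixed at half the most. Time passes only in rows, so rows that repeat a pose let the fingers close. It gives the time, the measured TCP pose, the force, the opening and the grip force at its end, in the units of the state.
- monitor.sense(): the state, without advancing time (a new reading comes with each control period).
- vision.snapshot(name): name is "scene" or "top" or "wrist"; returns a dict with "img" (384x512x3 uint8, red, green, blue), "depth" (384x512 float32, m along the optical axis (not along the pixel's ray), 0 where there is no reading), "fovy" (degrees; the focal length in pixels is half the picture's height over the tangent of half this angle, whatever the lens; pixels are square), "cx", "cy" (the principal point, pixels), "R" (3x3) and "t" (3): a world point X has camera coordinates R X + t. Camera axes: x right, y down, z forward; pixel columns grow to the right and rows downward; lengths in m; the calibration is good to about 2 mm. A picture is of the moment at which its call begins.
- finish_job(): hands the job in; it is judged then, once.
Trained networks look in a picture, given as the dict that the camera call returned (one of the last four; its "shot" number tells which), for a name from the list of things; names that differ only in an ending like _2 or _b are one class to them, and where a whole thing is asked for, a point or a joint stands for the part that bears it (a point fixed in the world has none). Each returns a list of dicts, best first, with "conf" (0 to 1); they miss things now and then, are a little off and sometimes report something else, mostly with a low value. They report only what shows in the picture. A call takes as long as a camera call.
- models.spot_in(name, picture): "box" ([left, top, right, bottom] in pixels, round what is visible of it).
- models.silhouettes(name, picture): "mask" (384x512 bool, what is visible of it) and "box" ([left, top, right, bottom] in pixels, round what is visible of it).
The state is a dict: "time": time; "joint_pos": joint angles; "joint_velocities": joint speeds; "tau": joint torques, N m; "tcp_pos": TCP position; "tcp_rot": TCP orientation; "force": force on the tool from outside, world axes, zero at the start; "ft_torque": the same for the moment, N m; "width": opening from 0.0 (shut) to 1.0 (fully open); "grip_force": force on a finger pad.
Only numpy, scipy, OpenCV 4.12 (cv2) and the standard library are available. Lean on these libraries where they do the work, as an engineer would, in place of code of your own. Each camera call takes 0.05 s, during which the arm holds its last target. There are 200 camera calls.

## Working session

There is one attempt and no reset: what is moved stays moved. The work goes in short steps, Python scripts to look and compute and a shell command to move; the robot and the scene stay as the last step left them, time stands still between calls to the robot, and variables do not carry over. Pictures are saved under pics/ and viewed, at most 10 in all, crops included, and the job is handed in when it is done.

```bash
mkdir -p pics; ls; python3 - <<'E'
from cell import monitor,vision,models,env
import cv2,numpy as np
s=monitor.sense(); print({k:np.round(v,3) for k,v in s.items()}, env.hold_point_z)
for n in ["scene","top"]:
    p=vision.snapshot(n); cv2.imwrite(f"pics/{n}0.png",p["img"][:,:,::-1]); np.savez(f"{n}0.npz",**p)
    for o in ["holder","board"]:
        for d in models.silhouettes(o,p)[:2]: print(n,o,d["conf"],d["box"])
    print(n,p["R"].round(3).tolist(),p["t"].round(3),p["fovy"])
E
```

```text
pics
{'time': np.float64(0.0), 'joint_pos': array([-1.376,  0.308,  1.508, -0.   ,  1.328, -0.074]), 'joint_velocities': array([-0.002,  0.001,  0.001,  0.001, -0.   , -0.002]), 'tau': array([ 1.0000e-03, -4.5755e+01, -2.5192e+01, -0.0000e+00,  1.3000e-02,
       -0.0000e+00]), 'tcp_pos': array([ 0.153, -0.554,  0.23 ]), 'tcp_rot': array([-3.111, -0.421,  0.   ]), 'force': array([0.479, 0.647, 0.187]), 'ft_torque': array([-0.03 ,  0.012, -0.084]), 'grip_force': np.float64(0.0), 'width': np.float64(1.0)} 0.0187
scene holder 0.76 [142.4, 175.5, 171.8, 216.1]
scene board 0.98 [214.6, 143.3, 295.6, 205.0]
scene board 0.64 [142.1, 174.5, 167.9, 217.8]
scene [[-0.139, 0.99, 0.016], [0.778, 0.119, -0.616], [-0.612, -0.074, -0.787]] [ 0.069 -0.391  1.585] 50.14368817865359
top holder 0.66 [340.0, 170.0, 373.6, 187.5]
top board 0.78 [232.3, 188.0, 310.3, 252.4]
top board 0.51 [250.4, 120.4, 261.2, 139.1]
top [[0.022, -0.999, -0.028], [-0.999, -0.021, -0.036], [0.036, 0.029, -0.999]] [0.02  0.576 1.295] 51.99843677864208
```

```bash
python3 - <<'E'
import cv2
a=cv2.imread("pics/scene0.png")[100:260,100:340];b=cv2.imread("pics/top0.png")[100:270,160:400]
import numpy as np
cv2.imwrite("pics/a1.png",np.vstack([cv2.resize(a,(480*3//2-80,300)),cv2.resize(b,(640,300))]) if 0 else np.vstack([cv2.resize(a,(450,300),interpolation=3),cv2.resize(b,(450,300),interpolation=3)]))
E
```

```text
(no output)
```

View pics/a1.png

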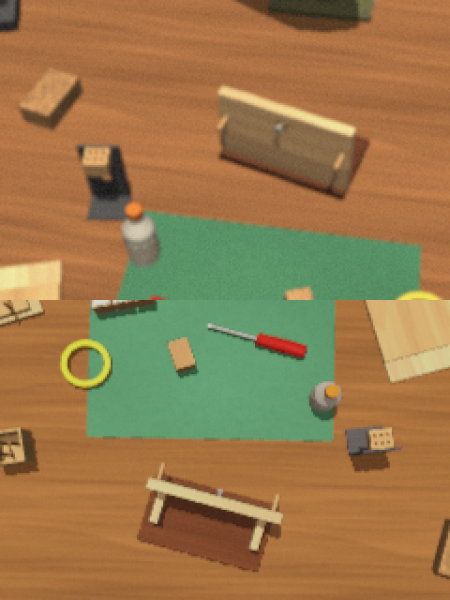

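View pics/scene0.png

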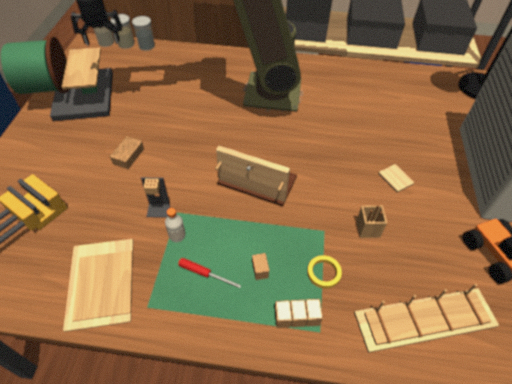

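View pics/top0.png

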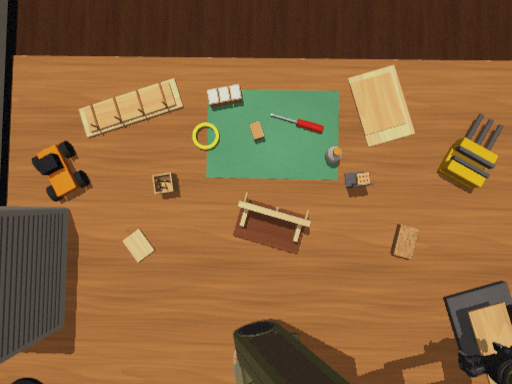

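The board stands at top-view (275,220), with its front facing +x, away from the robot. The holder is at (357,180), with the glue bottle close by at (334,156). Next I'll measure both from depth.

```bash
cat > h.py <<'E'
import numpy as np,cv2
def cloud(p,box):
    l,t,r,b=[int(v) for v in box]; f=192/np.tan(np.radians(float(p["fovy"]))/2)
    v,u=np.mgrid[t:b,l:r]; d=p["depth"][t:b,l:r]
    P=np.stack([(u-p["cx"])/f*d,(v-p["cy"])/f*d,d],-1)
    return (P-p["t"])@p["R"], p["img"][t:b,l:r], d>0
E
python3 - <<'E'
from h import *
for n,hb,bb in [("scene",(138,170,178,222),(208,138,300,210)),("top",(336,164,378,194),(228,184,315,256))]:
    p=dict(np.load(n+"0.npz"))
    for nm,b in [("holder",hb),("board",bb)]:
        X,c,m=cloud(p,b); m&=(X[...,2]>.005)
        top=.125 if nm=="holder" else .15
        q=X[m]; 
        for lo,hi in [(top-.008,top+.008),(.03,top-.03)]:
            k=q[(q[:,2]>lo)&(q[:,2]<hi)]
            if len(k)>5:
                (c0,sz,an)=cv2.minAreaRect((k[:,:2]*1000).astype(np.float32)); print(n,nm,round(lo,3),len(k),np.round(c0,1),np.round(sz,1),round(an,1),'zmed',np.median(k[:,2]).round(4))
p=dict(np.load("top0.npz")); X,c,m=cloud(p,(338,166,380,192))
for i in range(0,26,2): print(' '.join(f"{1000*X[i,j,2]:4.0f}" for j in range(0,42,2)))
print(X[12,25],X[12,15])
E
```

```text
scene holder 0.117 263 [ 644.3 -247.5] [153.1  59.6] 30.5 zmed 0.1249
scene holder 0.03 226 [ 638.2 -239.3] [161.   55.9] 39.4 zmed 0.0588
scene board 0.142 530 [497.9 -11.4] [220.6  22.9] 75.0 zmed 0.1508
scene board 0.03 1366 [517.  -7.] [102.5 218.8] 5.2 zmed 0.0775
top holder 0.117 168 [ 606.6 -275.8] [37.7 61.6] 7.5 zmed 0.1242
top holder 0.03 10 [ 587.1 -272.6] [ 3.1 51.3] 4.0 zmed 0.0643
top board 0.142 452 [498.2 -10.3] [219.4  17.8] 75.2 zmed 0.1494
top board 0.03 256 [484.5  -3.9] [209.3 106.2] 75.1 zmed 0.0648
   1   -1   -1    1   -1   -3   -1   -5   -2 1315   -0   -1   -1   -6   -1    1   -1   -4   -2   -2   -0
   5   -4   -4   -1   -3   -2   -3    1    3   -6   -4    2    1   -2    1 1315   -2   -5    2   -9   -0
  -2   -5   -0   -3   -1    3    3    5   -3   -0   -1    1   -3   -0   -2    2   -2    1   -3   -0    1
   2   -7   -1   -1   -0    1    0   -0    3   -3    7    2    4   -3  124  124    6   -4   -1    3   -7
  -0    1    0   -0    4    6    6   -3    4  114  123  125  128  126  126  122   -1    3    1   -1    1
  -2   -2   -3   -1   -0    4    7    0    5  11
[... 167 characters left out ...]
  -0    2    1    0    5    4    3    6  102  122  119  121  125  124  125   -6 1315    1    2   -2
   2   -4   -3   -1   -2    1    3    1    2   99  124  125  123  124  122  120    4   -3   -8    2   -1
  -1    1    4   -1   -0   -1    3 1315    1  101  126  127  124  126  124  124  123    0   -0   -2   -2
  -2   -0   -1    1    6   41   72  105   98   56    9   -4   -1    2   -2   -4   -2    4   -2   -1    3
   1   -7   -3   -1   -3    4    1   -1    1   -0   -7   -2   -0   -1   -7    3   -4    1   -2   -2   -3
   4    5    3   -2   -0    1    2   -1   -2   -2   -1   -2    0   -2   -1    1   -2   -4   -3   -4    0
[ 0.60822063 -0.27643783  0.12224682] [ 0.61577733 -0.2716622  -0.00190623]
```

```bash
python3 -m crank '[[[51,-14.8,-3],[0,0,0.138],-0.2],[[51,-14.8,-3],[0,0,0.138],-0.2],[[51,-14.8,-3],[0,0,0.138],-0.2],[[51,-14.8,-3],[0,0,0.138],-0.2],[[51,-14.8,-3],[0,0,0.138],-0.2],[[51,-14.8,-3],[0,0,0.138],-0.2],[[51,-14.8,-3],[0,0,0.138],-0.2],[[51,-14.8,-3],[0,0,0.138],-0.2]]'
python3 -m crank '[[[0,0,0],[0,0,0],-0.2]]'
cat >> h.py <<'E'
def shot(n,f):
    from cell import vision
    p=vision.snapshot(n); cv2.imwrite(f"pics/{f}.png",p["img"][:,:,::-1]); np.savez(f+".npz",**p); return p
E
python3 - <<'E'
from h import *
from cell import models
p=shot("wrist","w1"); print(p["R"].round(3).tolist(),(-p["R"].T@p["t"]).round(3),p["fovy"])
for o in ["holder","hole","glue","mark"]:
    for d in models.spot_in(o,p)[:2]: print(o,d)
q=dict(np.load("top0.npz"));X,c,m=cloud(q,(324,144,344,168)); k=X[m&(X[...,2]>.03)]; print("glue",k.min(0),k.max(0),np.median(k,0))
E
```

```text
time: 1.3
tcp_pos: [0.5796, -0.2916, 0.2597]
tcp_rot: [3.134, 0.206, 0.0]
force: [0.2, -0.5, 0.4]
width: 0.602
grip_force: 0.0
time: 1.42
tcp_pos: [0.5819, -0.2899, 0.2592]
tcp_rot: [-3.134, -0.214, -0.003]
force: [-1.1, -0.7, 0.6]
width: 0.602
grip_force: 0.0
[[0.136, -0.991, -0.0], [-0.957, -0.131, 0.257], [-0.255, -0.035, -0.966]] [ 0.646 -0.28   0.403] 61.322937616375825
holder {'box': [209.5, 113.4, 284.0, 177.1], 'conf': 0.67}
hole {'box': [211.6, 115.2, 281.9, 177.4], 'conf': 0.98}
mark {'box': [0.0, 174.9, 120.0, 296.4], 'conf': 0.88}
glue [ 0.66588399 -0.22084963  0.03160051] [ 0.71079681 -0.17370449  0.12446621] [ 0.68449393 -0.19184293  0.08221444]
```

View pics/w1.png

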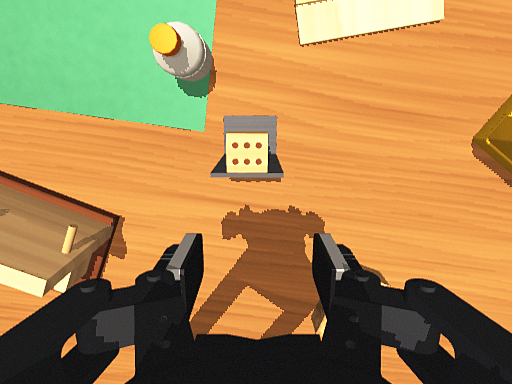

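The wrist view shows the holder square-on, with its block at (247,153) and the plate edge at row 175. The glue bottle is clear, up and to the left. I'll fit the block and plate here.

```bash
cat >> h.py <<'E'
def rect(k):
    c,s,a=cv2.minAreaRect((k[:,:2]*1e5).astype(np.float32)); return np.round(np.array(c)/1e5,4),np.round(np.array(s)/100,1),round(a,1)
E
python3 - <<'E'
from h import *
p=dict(np.load("w1.npz")); X,c,m=cloud(p,(200,105,295,190))
z=X[...,2]; t=m&(abs(z-.125)<.006); pale=t&(c.min(-1)>110); dark=t&(c.max(-1)<90)
lip=m&(z<.012)&(c.max(-1)<150)&(abs(c[...,0].astype(int)-c[...,2])<25)
for n,k in (("pale",pale),("top",t),("dark",dark),("lip",lip)):
    k=X[k]; print(n,len(k),np.median(k[:,2]) if len(k) else 0, rect(k) if len(k)>3 else 0)
E
```

```text
pale 1675 0.12585786194280954 (array([ 0.606 , -0.2758]), array([37.4, 63.5]), 8.0)
top 2026 0.1258365579554677 (array([ 0.6059, -0.2759]), array([38. , 63.9]), 7.2)
dark 55 0.12341195839124205 (array([ 0.5911, -0.2779]), array([ 0.7, 62.5]), 7.6)
lip 921 0.0038069110379902594 (array([ 0.6132, -0.2749]), array([45. , 63.1]), 7.4)
```

```bash
cat >> h.py <<'E'
def rel(x,y,z,s=None):
    from cell import monitor
    from scipy.spatial.transform import Rotation as R
    s=monitor.sense(); r=R.from_rotvec(s["tcp_rot"]); M=r.as_matrix()
    print("tcp",np.round(s["tcp_pos"],4),"yaw x",round(np.degrees(np.arctan2(M[1,0],M[0,0])),2),"tilt",M[:,2].round(4),"F",np.round(s["force"],1),"w",round(float(s["width"]),3),"t",round(float(s["time"]),2))
    print("shift cm",np.round(100*M.T@(np.array([x,y,z])-s["tcp_pos"]),2))
E
python3 -c "
from h import *; rel(.608,-.2757,.091)"
```

```text
tcp [ 0.5766 -0.2937  0.2594] yaw x 7.41 tilt [-0.001  0.    -1.   ] F [-0.8 -0.5 -0.2] w 0.598 t 1.68
shift cm [ 3.36 -1.38 16.83]
```

```bash
python3 -m crank '[[[3.36,-1.38,0],[0,0,0],-0.2],[[3.36,-1.38,5],[0,0,0],-0.2],[[3.36,-1.38,9],[0,0,0],-0.2],[[3.36,-1.38,10],[0,0,0],-0.2],[[3.36,-1.38,10],[0,0,0],-0.2]]'; python3 -c "
from h import *; p=shot('wrist','w2'); rel(.608,-.2757,.091);rel(.608,-.2757,.091)
X,c,m=cloud(p,(100,60,400,330)); z=X[...,2]; t=m&(abs(z-.125)<.006)&(abs(X[...,0]-.606)<.03)&(abs(X[...,1]+.276)<.04); print(rect(X[t]))"
```

```text
time: 2.3
tcp_pos: [0.6088, -0.2758, 0.1597]
tcp_rot: [-3.135, -0.203, 0.001]
force: [-0.1, -0.1, 0.2]
width: 0.605
grip_force: 0.0
tcp [ 0.6098 -0.276   0.1609] yaw x 7.43 tilt [ 0.0018 -0.001  -1.    ] F [-0.2  0.4 -0.3] w 0.604 t 2.35
shift cm [-0.18 -0.06  6.99]
tcp [ 0.6098 -0.276   0.1609] yaw x 7.43 tilt [ 0.0018 -0.001  -1.    ] F [-0.2  0.4 -0.3] w 0.604 t 2.35
shift cm [-0.18 -0.06  6.99]
(array([ 0.6059, -0.2757]), array([38.8, 63.8]), 8.2)
```

View pics/w2.png

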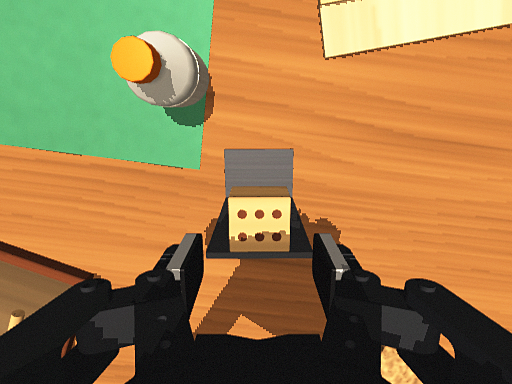

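The block at (258,215) is centred between the fingers, so I'll descend and grip.

```bash
python3 -m crank '[[[-0.1,0,3],[0,0,0],-0.2],[[-0.1,0,5.5],[0,0,0],-0.2],[[-0.1,0,6.9],[0,0,0],-0.2],[[-0.1,0,6.9],[0,0,0],-0.2],[[-0.1,0,6.9],[0,0,0],0.6],[[-0.1,0,6.9],[0,0,0],0.6],[[-0.1,0,6.9],[0,0,0],0.6],[[-0.1,0,6.9],[0,0,0],0.6]]'; python3 -m crank '[[[0,0,0],[0,0,0],1],[[0,0,0],[0,0,0],1],[[0,0,-0.3],[0,0,0],1],[[0,0,-0.6],[0,0,0],1],[[0,0,-0.6],[0,0,0],1]]'; python3 -c "
from h import *; rel(.608,-.2757,.2)"
```

```text
time: 3.35
tcp_pos: [0.6097, -0.2757, 0.0921]
tcp_rot: [3.133, 0.205, 0.005]
force: [0.5, -0.7, 6.0]
width: 0.416
grip_force: 60.9
time: 3.98
tcp_pos: [0.6082, -0.2747, 0.0962]
tcp_rot: [-3.134, -0.205, 0.001]
force: [0.7, -0.2, -2.5]
width: 0.413
grip_force: 59.9
tcp [ 0.6082 -0.2747  0.0962] yaw x 7.5 tilt [-7.e-04  5.e-04 -1.e+00] F [ 0.7 -0.2 -2.5] w 0.413 t 3.98
shift cm [ -0.04   0.09 -10.38]
```

```bash
python3 -m crank '[[[0,0,-4],[0,0,0],1],[[0,0,-9],[0,0,0],1],[[0,0,-15],[0,0,0],1],[[0,-3,-16.4],[0,0,0],1],[[-1.5,-7,-16.4],[0,0,0.15],1],[[-3.5,-12,-16.4],[0,0,0.29],1],[[-4.6,-15.5,-16.4],[0,0,0.393],1],[[-4.6,-16.6,-16.4],[0,0,0.393],1]]'; python3 -m crank '[[[0,0,0],[0,0,0],1],[[0,0,0],[0,0,0],1],[[0,0,0],[0,0,0],1]]'; python3 -c "
from h import *; p=shot('wrist','w3');rel(.541,-.116,.26)
X,c,m=cloud(p,(0,0,512,384)); z=X[...,2]; t=m&(abs(z-.15)<.006)&(abs(X[...,0]-.5)<.07)&(abs(X[...,1]+.01)<.13)
v,u=np.where(t);print(len(v),u.min(),u.max(),v.min(),v.max(),rect(X[t]))"
```

```text
time: 4.97
tcp_pos: [0.5394, -0.1143, 0.2604]
tcp_rot: [-3.114, 0.408, 0.002]
force: [1.3, 0.0, -1.2]
width: 0.413
grip_force: 60.7
time: 5.35
tcp_pos: [0.5418, -0.1175, 0.2602]
tcp_rot: [3.114, -0.412, -0.0]
force: [-0.1, 0.7, -1.6]
width: 0.413
grip_force: 60.7
tcp [ 0.5417 -0.1174  0.2602] yaw x -15.08 tilt [-2.e-04 -2.e-04 -1.e+00] F [ 0.1 -0.7 -2. ] w 0.416 t 5.4
shift cm [-0.1  -0.12  0.02]
3078 23 179 256 279 (array([0.5089, 0.0328]), array([134.7,  19.3]), 75.0)
```

View pics/w3.png

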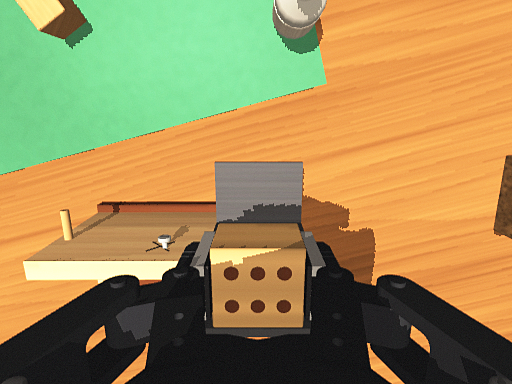

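```bash
python3 - <<'E'
from h import *
p=dict(np.load("w3.npz")); i=p["img"][:,:,::-1]
cv2.imwrite("pics/c3.png",np.vstack([cv2.resize(i[222:262,130:200],(700,400),interpolation=0)]))
X,c,m=cloud(p,(0,0,512,384)); z=X[...,2]
e=np.array([np.cos(np.radians(75)),np.sin(np.radians(75))]); n=np.array([e[1],-e[0]])
# block top
t=m&(abs(X[...,0]-.541)<.06)&(abs(X[...,1]+.117)<.06)&(z>.26)&(c.min(-1)>90)&(c[...,0]>c[...,2]+40.)
k=X[t]; print("block",np.median(k[:,2]),rect(k[abs(k[:,2]-np.median(k[:,2]))<.006]))
# front face plane: points z .04-.14 on the board
f=m&(z>.03)&(z<.143)&(abs(X[...,0]-.51)<.06)&(X[...,1]>-.06)&(X[...,1]<.09)
v,u=np.where(f); d=X[f][:,:2]@n; print("front d",np.median(d),np.percentile(d,[10,90]))
for vv in range(232,254,2): print(vv,' '.join(f"{1000*(X[vv,uu,:2]@n-np.median(d)):4.0f}" for uu in range(152,178,2)))
E
```

```text
block 0.2940558121412663 (array([ 0.5443, -0.1157]), array([34.4, 26.9]), 70.8)
front d 0.4919289189709577 [0.49153441 0.49244265]
232   -0    1   -0    0    0    0   -0   -1    0    0   -0    0    1
234    0   -0   -0   -0    0   -0   -1   11    0    0   -0    0    0
236   -0    0   -0    0   11   11   12   11   11   11   -0   -0   -1
238   -0    0    0   11   10   11   11   11   10    9   -0   -0   -0
240   -0   -0   -0    9   10    9   10    9    8    7    0    0    0
242    0    1   -0   -0    7    7    7    6   -1   -0    1    0    0
244    0    0    0    1    0    3    4    4    0   -1    0    0    0
246    0    0   -0    0    0    2    2    2    0   -0    0    0    0
248    0    1    0   -0    0    0    0    0   -1    0   -0   -0    0
250    0   -0    0    1    0   -0    0    0    0    0   -0   -0   -0
252   -0    1    0   -0    0    0   -0    0    0   -1    0    0    1
```

View pics/c3.png

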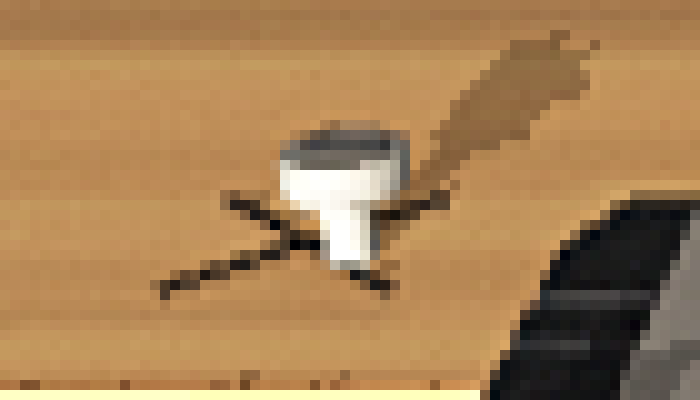

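The crop shows the screw head at about (164.5,238), with the shank meeting the board near (165,248). The pencil cross is centred about 5 px left of it. Next come the numbers from the depth.

```bash
python3 - <<'E'
from h import *
p=dict(np.load("w3.npz")); X,c,m=cloud(p,(0,0,512,384)); z=X[...,2]
a=np.radians(75)
e=np.array([np.cos(a),np.sin(a)]); n=np.array([e[1],-e[0]]); d0=.49193
L=X[...,:2]@e; D=X[...,:2]@n-d0
w=np.zeros_like(m); w[230:252,150:180]=1
h=w&(D>6.5e-3); fr=w&(D>10e-3); sh=w&(D>1.5e-3)&(D<6e-3)
for nm,k in (("head",h),("front",fr),("shank",sh)): print(nm,k.sum(),"L",L[k].min(),L[k].max(),L[k].mean(),"z",z[k].min(),z[k].max(),z[k].mean())
v,u=np.where(fr); 
from scipy.optimize import least_squares
f=192/np.tan(np.radians(float(p["fovy"]))/2)
# board yaw check: front face fit
q=m&(abs(D)<.003)&(z>.04)&(z<.14); A=np.c_[L[q],np.ones(q.sum())]; print("slope deg",np.degrees(np.linalg.lstsq(A,D[q],rcond=None)[0][0]),L[q].min(),L[q].max())
tp=m&(abs(z-.15)<.004)&(abs(D+.009)<.012)&(L>0); print("left end L",L[tp].max(),"mark L",L[tp].max()-.11, "topz",np.median(z[tp]))
# held holder: plate top & block
b=m&(abs(X[...,0]-.541)<.06)&(abs(X[...,1]+.117)<.06)&(abs(z-.2935)<.006)
k=b&(c.min(-1)>90)&(c[...,0]>c[...,2]+40.); print("block L",np.percentile(L[k],[1,99]),"D",np.percentile(D[k],[1,99]))
ang=rect(np.c_[L[b],D[b]]); print("all top",ang)
lip=m&(abs(z-.17)<.012)&(abs(L+.027)<.06)&(D>.03)&(c.max(-1)<160); print("lip",lip.sum(),rect(np.c_[L[lip],D[lip]]),np.median(z[lip]))
from cell import monitor; t=monitor.sense()["tcp_pos"]; print("tcp L,D,z",t[:2]@e,t[:2]@n-d0,t[2])
E
```

```text
head 97 L 0.027861981140483518 0.11975149957779878 0.11051349054221307 z 0.1188365102811644 0.40373889237088195 0.13740858015413132
front 62 L 0.027861981140483518 0.11973875632661918 0.10881446831021425 z 0.1188365102811644 0.40373889237088195 0.14287351413989618
shank 25 L 0.11200382677594138 0.11704049204616729 0.1141480298924583 z 0.12328534411385518 0.12667907796209754 0.12486306970268499
slope deg -0.10989131568853575 0.07502620097736855 0.22975410366765528
left end L 0.23076371990576253 mark L 0.12076371990576253 topz 0.15068118783323345
block L [0.01498124 0.04529143] D [0.0515751  0.07664577]
all top (array([0.0278, 0.0577]), array([39.6, 62.4]), 89.1)
lip 3123 (array([0.0139, 0.0653]), array([46.6, 37.7]), 89.9) 0.1722158605684574
tcp L,D,z 0.026807088458989187 0.06167236657934927 0.2602089338486264
```

```bash
python3 - <<'E'
from h import *
p=dict(np.load("w3.npz")); X,c,m=cloud(p,(0,0,512,384)); z=X[...,2]
a=np.radians(75); e=np.array([np.cos(a),np.sin(a)]); n=np.array([e[1],-e[0]]); d0=.49193
L=X[...,:2]@e; D=X[...,:2]@n-d0
for v in (170,185,200):
    k=np.where(m[v]&(abs(z[v]-.172)<.008))[0]; k=k[(k>190)&(k<330)]; print("lip",v,k.min(),k.max(),L[v,k.min()],L[v,k.max()],(L[v,k.min()]+L[v,k.max()])/2)
for v in range(235,300,12):
    k=np.where(m[v]&(abs(z[v]-.294)<.006)&(c[v].min(-1)>60))[0]; k=k[(k>190)&(k<330)]
    if len(k): print("blk",v,k.min(),k.max(),(L[v,k.min()]+L[v,k.max()])/2, L[v,k.min()]-L[v,k.max()])
w=np.zeros_like(m); w[230:252,150:180]=1
for v in range(234,249):
    k=np.where(w[v]&(D[v]>2e-3)&(z[v]<.16)&m[v])[0]
    if len(k): print("scr",v,k.min(),k.max(),"Lc",((L[v,k.min()]+L[v,k.max()])/2).round(4),"w",(L[v,k.min()]-L[v,k.max()]).round(4),"z",np.median(z[v,k]).round(4),"D",np.median(D[v,k]).round(4))
E
```

```text
lip 170 215 302 0.05879762081263181 -0.004565231096181835 0.027116194858224987
lip 185 215 301 0.058970197160505104 -0.004056098839596046 0.02745704916045453
lip 200 216 301 0.05874511892225272 -0.004500433852798284 0.027122342534727218
blk 259 192 322 0.02819452668974462 0.047737942868453995
blk 271 199 316 0.027920441693178536 0.041760034832912234
blk 283 212 303 0.02796421749772508 0.034468905475804966
blk 295 212 303 0.02778957351098301 0.034892282743100494
scr 234 165 166 Lc 0.1145 w 0.001 z 0.1189 D 0.0113
scr 235 160 169 Lc 0.1148 w 0.0084 z 0.1209 D 0.0111
scr 236 159 170 Lc 0.1145 w 0.0102 z 0.1234 D 0.0111
scr 237 158 170 Lc 0.1144 w 0.0106 z 0.1253 D 0.0109
scr 238 158 170 Lc 0.1141 w 0.0103 z 0.1274 D 0.0108
scr 239 158 170 Lc 0.114 w 0.0098 z 0.1283 D 0.0102
scr 240 158 170 Lc 0.1144 w 0.0101 z 0.1284 D 0.0092
scr 241 158 168 Lc 0.1149 w 0.0097 z 0.1285 D 0.0083
scr 242 160 167 Lc 0.1147 w 0.0052 z 0.1282 D 0.0072
scr 243 162 167 Lc 0.1146 w 0.0043 z 0.1245 D 0.0046
scr 244 162 167 Lc 0.1147 w 0.0047 z 0.1253 D 0.0039
scr 245 162 167 Lc 0.1143 w 0.0046 z 0.1251 D 0.0028
scr 246 163 166 Lc 0.1141 w 0.0025 z 0.1257 D 0.0021
```

```bash
cat >> h.py <<'E'
def st():
    from cell import monitor
    s=monitor.sense(); t=s["tcp_pos"]; F=s["force"]; a=np.radians(75); e=np.array([np.cos(a),np.sin(a)]); n=np.array([e[1],-e[0]])
    print("L %.4f D %.4f z %.4f | F L %.1f D %.1f z %.1f | t %.2f w %.3f"%(t[:2]@e,t[:2]@n-.49193,t[2],F[:2]@e,F[:2]@n,F[2],s["time"],s["width"]),np.round(s["ft_torque"],2),np.round(s["tcp_rot"],3))
E
python3 -m crank '[[[0,-4,0],[0,0,0],1],[[0,-8,0],[0,0,0],1],[[0,-8.68,2],[0,0,0],1],[[0,-8.68,6],[0,0,0],1],[[0,-8.68,8.5],[0,0,0],1],[[0,-8.68,9.2],[0,0,0],1],[[0,-8.68,9.2],[0,0,0],1],[[0,-8.68,9.2],[0,0,0],1]]'; python3 -m crank '[[[0,0,0],[0,0,0],1],[[0,0,0],[0,0,0],1],[[0,0,0],[0,0,0],1]]';python3 -c "
from h import *; st(); p=shot('scene','s4'); st(); i=p['img'][130:220,200:310,::-1]; cv2.imwrite('pics/s4c.png',cv2.resize(i,(660,540),interpolation=3))"
```

```text
time: 6.4
tcp_pos: [0.5649, -0.033, 0.1698]
tcp_rot: [3.115, -0.411, 0.004]
force: [0.1, 0.4, -2.0]
width: 0.414
grip_force: 60.8
time: 6.78
tcp_pos: [0.5638, -0.0326, 0.1689]
tcp_rot: [3.115, -0.411, 0.001]
force: [0.0, 0.1, -2.5]
width: 0.412
grip_force: 60.8
L 0.1145 D 0.0611 z 0.1689 | F L 0.1 D -0.0 z -2.5 | t 6.78 w 0.412 [-0.   -0.03  0.04] [ 3.115e+00 -4.110e-01  1.000e-03]
L 0.1145 D 0.0611 z 0.1688 | F L -0.4 D 0.7 z -2.0 | t 6.83 w 0.410 [ 0.02 -0.05 -0.02] [-3.115e+00  4.110e-01 -1.000e-03]
```

View pics/s4c.png

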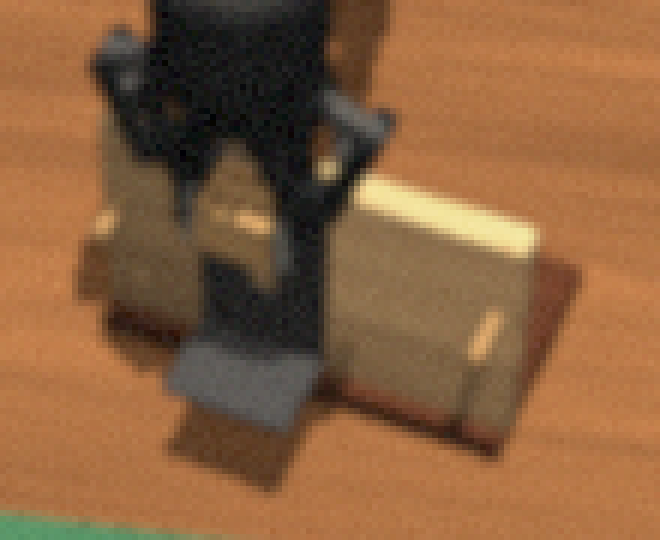

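The holder is upright in front of the board's middle, clear of the dowels. I'll approach and feel for the screw.

```bash
python3 -m crank '[[[-1,0.09,0.08],[0,0,0],1],[[-2,0.09,0.08],[0,0,0],1],[[-2.4,0.09,0.08],[0,0,0],1],[[-2.4,0.09,0.08],[0,0,0],1],[[-2.4,0.09,0.08],[0,0,0],1]]'; python3 -c "
from h import *; st()"; python3 -m crank '[[[-0.15,0,0],[0,0,0],1],[[-0.3,0,0],[0,0,0],1],[[-0.45,0,0],[0,0,0],1],[[-0.6,0,0],[0,0,0],1],[[-0.6,0,0],[0,0,0],1]]';python3 -c "
from h import *; st()"
```

```text
time: 7.45
tcp_pos: [0.5407, -0.0272, 0.1679]
tcp_rot: [3.115, -0.411, 0.001]
force: [-0.3, 0.1, -2.2]
width: 0.412
grip_force: 60.8
L 0.1136 D 0.0373 z 0.1679 | F L -0.0 D -0.3 z -2.2 | t 7.45 w 0.412 [ 0.02 -0.03 -0.  ] [ 3.115e+00 -4.110e-01  1.000e-03]
time: 8.07
tcp_pos: [0.5343, -0.0256, 0.1677]
tcp_rot: [-3.115, 0.411, 0.0]
force: [-0.3, 0.4, -2.1]
width: 0.409
grip_force: 60.8
L 0.1136 D 0.0308 z 0.1677 | F L 0.3 D -0.3 z -2.1 | t 8.07 w 0.409 [-0.02  0.02  0.  ] [-3.115  0.411  0.   ]
```

```bash
python3 -m crank '[[[-0.15,0,0],[0,0,0],1],[[-0.3,0,0],[0,0,0],1],[[-0.3,0,0],[0,0,0],1]]';python3 -c "
from h import *; st()";python3 -m crank '[[[-0.15,0,0],[0,0,0],1],[[-0.3,0,0],[0,0,0],1],[[-0.3,0,0],[0,0,0],1]]';python3 -c "
from h import *; st()"
```

```text
time: 8.45
tcp_pos: [0.5314, -0.0248, 0.1677]
tcp_rot: [-3.115, 0.411, 0.0]
force: [-0.8, 0.0, -1.5]
width: 0.414
grip_force: 60.8
L 0.1136 D 0.0278 z 0.1677 | F L -0.2 D -0.8 z -1.5 | t 8.45 w 0.414 [-0.06  0.04  0.  ] [-3.115  0.411  0.   ]
time: 8.82
tcp_pos: [0.5285, -0.024, 0.1677]
tcp_rot: [-3.115, 0.411, 0.0]
force: [-0.2, -0.1, -1.5]
width: 0.41
grip_force: 60.8
L 0.1135 D 0.0248 z 0.1677 | F L -0.1 D -0.2 z -1.5 | t 8.82 w 0.410 [ 0.01  0.   -0.05] [-3.115  0.411  0.   ]
```

No contact at a depth where the head would have stopped the plate, so the head is through the opening. Now the last millimetres to the board.

```bash
python3 -m crank '[[[-0.1,0,0],[0,0,0],1],[[-0.1,0,0],[0,0,0],1]]';python3 -c "
from h import *; st()";python3 -m crank '[[[-0.1,0,0],[0,0,0],1],[[-0.1,0,0],[0,0,0],1]]';python3 -c "
from h import *; st()"
```

```text
time: 9.07
tcp_pos: [0.5276, -0.0238, 0.1677]
tcp_rot: [3.115, -0.411, -0.0]
force: [0.1, 1.1, -1.7]
width: 0.416
grip_force: 60.8
L 0.1135 D 0.0239 z 0.1677 | F L 1.1 D -0.2 z -1.7 | t 9.07 w 0.416 [-0.02 -0.01 -0.01] [ 3.115 -0.411 -0.   ]
time: 9.32
tcp_pos: [0.5269, -0.0236, 0.1678]
tcp_rot: [3.115, -0.411, 0.001]
force: [-0.0, -0.9, -1.4]
width: 0.414
grip_force: 60.8
L 0.1136 D 0.0232 z 0.1678 | F L -0.8 D 0.2 z -1.4 | t 9.32 w 0.414 [ 0.02 -0.15  0.02] [ 3.115e+00 -4.110e-01  1.000e-03]
```

```bash
python3 -m crank '[[[-0.05,0,0],[0,0,0],1],[[-0.05,0,0],[0,0,0],1]]';python3 -c "
from h import *; st()";python3 -m crank '[[[-0.05,0,0],[0,0,0],1],[[-0.05,0,0],[0,0,0],1]]';python3 -c "
from h import *; st()"
```

```text
time: 9.57
tcp_pos: [0.5268, -0.0236, 0.1678]
tcp_rot: [3.115, -0.411, 0.002]
force: [1.3, 0.3, -2.0]
width: 0.416
grip_force: 60.8
L 0.1136 D 0.0231 z 0.1678 | F L 0.6 D 1.1 z -2.0 | t 9.57 w 0.416 [-0.07 -0.33  0.06] [ 3.115e+00 -4.110e-01  2.000e-03]
time: 9.82
tcp_pos: [0.5268, -0.0236, 0.1679]
tcp_rot: [3.114, -0.41, 0.003]
force: [3.1, -0.7, -3.2]
width: 0.412
grip_force: 60.8
L 0.1136 D 0.0230 z 0.1679 | F L 0.1 D 3.2 z -3.2 | t 9.82 w 0.412 [-0.2  -0.77  0.09] [ 3.114e+00 -4.100e-01  3.000e-03]
```

```bash
python3 -m crank '[[[0.07,0,0],[0,0,0],1],[[0.07,0,0.4],[0,0,0],1],[[0.07,0,0.8],[0,0,0],1],[[0.07,0,0.8],[0,0,0],1]]';python3 -c "
from h import *; st()";python3 -m crank '[[[0,0,0.3],[0,0,0],1],[[0,0,0.6],[0,0,0],1],[[0,0,0.8],[0,0,0],1],[[0,0,0.8],[0,0,0],1]]';python3 -c "
from h import *; st()"
```

```text
time: 10.32
tcp_pos: [0.5268, -0.0235, 0.1593]
tcp_rot: [-3.115, 0.411, -0.001]
force: [3.9, -0.2, -3.0]
width: 0.416
grip_force: 60.8
L 0.1136 D 0.0230 z 0.1593 | F L 0.8 D 3.8 z -3.0 | t 10.32 w 0.416 [-0.18 -0.81  0.09] [-3.115e+00  4.110e-01 -1.000e-03]
time: 10.82
tcp_pos: [0.5268, -0.0236, 0.1515]
tcp_rot: [3.115, -0.411, 0.001]
force: [4.0, -1.9, -3.4]
width: 0.411
grip_force: 61.0
L 0.1136 D 0.0230 z 0.1515 | F L -0.8 D 4.4 z -3.4 | t 10.82 w 0.411 [-0.22 -0.9   0.1 ] [ 3.115e+00 -4.110e-01  1.000e-03]
```

```bash
python3 -m crank '[[[0.05,0,0.2],[0,0,0],1],[[0.05,0,0.4],[0,0,0],1],[[0.05,0,0.4],[0,0,0],1]]';python3 -c "
from h import *; st()";python3 -m crank '[[[0,0,0.1],[0,0,0],1],[[0,0,0.1],[0,0,0],1]]';python3 -c "
from h import *; st()";python3 -m crank '[[[0,0,0.1],[0,0,0],1],[[0,0,0.1],[0,0,0],1]]';python3 -c "
from h import *; st()"
```

```text
time: 11.2
tcp_pos: [0.5268, -0.0236, 0.1474]
tcp_rot: [-3.115, 0.411, 0.001]
force: [3.6, -1.3, -2.6]
width: 0.415
grip_force: 61.0
L 0.1136 D 0.0230 z 0.1474 | F L -0.3 D 3.8 z -2.6 | t 11.20 w 0.415 [-0.14 -0.72  0.14] [-3.115e+00  4.110e-01  1.000e-03]
time: 11.45
tcp_pos: [0.5268, -0.0236, 0.1466]
tcp_rot: [-3.115, 0.411, 0.001]
force: [3.1, -0.6, -1.8]
width: 0.414
grip_force: 61.0
L 0.1135 D 0.0230 z 0.1466 | F L 0.2 D 3.2 z -1.8 | t 11.45 w 0.414 [-0.14 -0.72  0.08] [-3.115e+00  4.110e-01  1.000e-03]
time: 11.7
tcp_pos: [0.5268, -0.0236, 0.1458]
tcp_rot: [-3.115, 0.411, 0.0]
force: [3.1, -0.6, -0.0]
width: 0.413
grip_force: 61.2
L 0.1135 D 0.0231 z 0.1458 | F L 0.2 D 3.1 z -0.0 | t 11.70 w 0.413 [-0.13 -0.52  0.03] [-3.115  0.411  0.   ]
```

```bash
for i in 1 2; do python3 -m crank '[[[0,0,0.07],[0,0,0],1],[[0,0,0.07],[0,0,0],1]]' >/dev/null;python3 -c "
from h import *; st()";done
```

```text
L 0.1136 D 0.0231 z 0.1455 | F L -0.7 D 1.9 z 5.5 | t 11.95 w 0.412 [-0.08 -0.26  0.07] [-3.115  0.411 -0.   ]
L 0.1136 D 0.0233 z 0.1453 | F L 0.2 D 0.9 z 8.0 | t 12.20 w 0.415 [-0.08 -0.1   0.05] [-3.115e+00  4.110e-01 -1.000e-03]
```

Seated: downward motion has stopped with the screw bearing the load. Next: ease off, open and check.

```bash
python3 -m crank '[[[0,0,-0.06],[0,0,0],1],[[0,0,-0.06],[0,0,0],0],[[0,0,-0.06],[0,0,0],-0.2],[[0,0,-0.06],[0,0,0],-0.3],[[0,0,-0.06],[0,0,0],-0.3],[[0,0,-0.06],[0,0,0],-0.3]]';python3 -c "
from h import *; st()";python3 -m crank '[[[0,0,-1],[0,0,0],-0.3],[[0,0,-3],[0,0,0],-0.3],[[0,0,-8],[0,0,0],-0.3],[[0,0,-14],[0,0,0],-0.3],[[0,0,-15],[0,0,0],-0.3],[[0,0,-15],[0,0,0],-0.3],[[0,0,-15],[0,0,0],-0.3]]'; python3 -c "
from h import *; st(); p=shot('wrist','w5');X,c,m=cloud(p,(0,0,512,384)); z=X[...,2]
a=np.radians(75); e=np.array([np.cos(a),np.sin(a)]); n=np.array([e[1],-e[0]]); L=X[...,:2]@e; D=X[...,:2]@n-.49193
t=m&(abs(z-.179)<.006)&(abs(L-.114)<.045)&(D>-.01)&(D<.06); print(np.median(z[t]),rect(np.c_[L[t],D[t]]))
l=m&(abs(z-.056)<.008)&(abs(L-.114)<.045)&(D>.03)&(D<.07); print(np.median(z[l]),rect(np.c_[L[l],D[l]]))
cv2.imwrite('pics/s5c.png',shot('scene','s5')['img'][110:230,190:330,::-1].repeat(4,0).repeat(4,1))"
```

```text
time: 12.95
tcp_pos: [0.5269, -0.0236, 0.1448]
tcp_rot: [-3.115, 0.411, 0.001]
force: [-0.2, -0.1, 0.5]
width: 0.647
grip_force: 0.0
L 0.1135 D 0.0231 z 0.1448 | F L -0.1 D -0.2 z 0.5 | t 12.95 w 0.647 [0.   0.03 0.  ] [-3.115e+00  4.110e-01  1.000e-03]
time: 13.82
tcp_pos: [0.5258, -0.0235, 0.2933]
tcp_rot: [3.115, -0.411, -0.005]
force: [0.0, 0.5, -0.5]
width: 0.648
grip_force: 0.0
L 0.1134 D 0.0220 z 0.2933 | F L 0.5 D -0.1 z -0.5 | t 13.82 w 0.648 [ 0.01 -0.    0.02] [ 3.115 -0.411 -0.005]
0.17950496933685675 (array([0.1152, 0.0195]), array([37.9, 63.5]), 89.8)
0.057522206881845866 (array([0.1137, 0.0402]), array([20. , 63.6]), 89.9)
```

View pics/s5c.png

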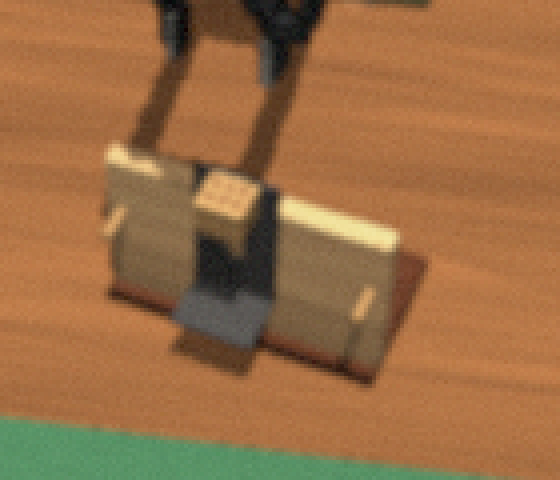

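View pics/w5.png

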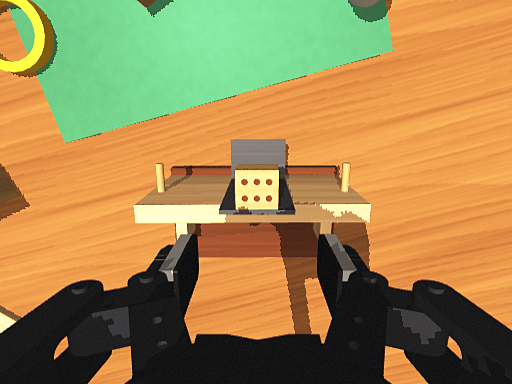

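The holder hangs upright at (257,190), flat on the board (back at D ≈ 0), with its top at 0.1795 m as expected when fully home. The gripper is clear of it.

```bash
python3 -c "
from cell import finish_job; print(finish_job())"
```

```text
the job is handed in; nothing more can be done
None
```

The file holder hangs upright on the screw, fully home in its slot and flat against the board, with the gripper clear; I handed the job in at about 14 s of robot time.

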